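# Fold down the crank and wind the marking-out slide to its pointer

### The job

The crank handle of the marking-out slide is stowed folded up. Fold it all the way down to its working position first, then wind the crank until the dark steel point on the side of the carriage stands right opposite the fixed brass pointer, with the plaster spindle part still standing in its dish. Move the carriage only by the crank, do not touch the part on it, and leave the other things on the bench where they are.

Things in the scene. Friction and masses are not known exactly. Their poses are not given: they have to be found in the camera images.
- slide_base: Grey cast bed fixed on the bench, 155 (x) x 500 (y) x 12 mm. Origin: on the bench top under the crank's axis. Its y axis runs along the bed from the crank to the far end, x away from the pointer's side; it spans x -95 to +60, y -80 to +420 mm. A gear case 80 x 100 mm stands round the origin to z 54 mm; the crank without its handle reaches z 86 mm.
- crank_axis (a point): Point on the crank's vertical turning axis, 78 mm above the bench top (the height of the fold hinge). It does not move when the crank turns.
- crank (a joint): Crank angle q, rad, growing counterclockwise seen from above. In the frame of slide_base the handle's hinge lies from the crank's axis, and the arm folds down outward, in direction (-cos q, -sin q). Turns over two turns, friction 0.15 N m, stays where left. One counterclockwise turn moves the carriage 50 mm away from the crank (+y of slide_base).
- folding_handle (a joint): Fold angle of the crank handle, rad: 0 = stowed, arm upright, grip level and pointing inward across the crank's axis; 1.571 = fully down on its stop (working position), arm level and outward, grip upright. Level hinge 24 mm outward from the crank's axis, 78 mm above the bench; friction 0.18 N m, stays at any angle, no catch. Steel arm 20 x 9 mm, 61 mm from hinge to the grip's axis.
- grip_root (a point): Point on the arm where the grip's axis crosses it, 61 mm from the fold hinge. In the working position it is 85 mm from the crank's axis and 78 mm above the bench.
- grip_end (a point): Free end of the round black grip, on its axis, 62 mm from grip_root. The grip is a barrel 16 to 22 mm thick with a domed end and revolves freely on its own axis. In the working position it stands upright and its end is 140 mm above the bench.
- carriage (a joint): Carriage travel along the bed in m, positive away from the crank; geared to the crank, 7.96 mm per rad.
- carriage_mark (a point): Tip of the small dark steel cone on the side of the aluminium carriage (88 x 80 mm, top 43 mm above the bench), at the carriage's middle, pointing to -x of slide_base (the robot's side), 35 mm above the bench. At 0 travel it lies 220 mm from the crank's axis along the bed. The travel ends at +140 mm.
- pointer_tip (a point): Tip of the fixed brass pointer, a cone on an 18 mm brass block with a thin steel post 80 mm high, on the robot's side of the carriage, 35 mm above the bench; it points to +x of slide_base and stands 3 mm clear of the line along which carriage_mark moves. It stands 35 to 85 mm beyond the carriage's 0 travel, always farther from the crank than the carriage at the start.
- spindle: White plaster spindle part, 57 mm in diameter and 75 mm high, standing loose in a shallow round dish on the carriage (rim 10 mm high, 53 mm above the bench). Origin: centre of its foot; z up along it.
- jar: Bystander: jar with a blue cap, 62 mm in diameter, 82 mm high, standing to the right of the crank. Origin: centre of its foot.
- tall_spindle: Bystander: white plaster spindle part, 57 mm in diameter, 100 mm high, standing to the right of the crank. Origin: centre of its foot.
- marker_pen: Bystander: marker pen, 18 mm thick, 130 mm long, lying left of the bed. Origin: the middle of its underside.
Not all that is in view belongs to the job. What is shaped like the spindle but brown or orange is not meant.

How it is judged (in metres and radians):
On the way, in this order (a step that is already met when the one before it is completed fails the run):
1. the crank handle is folded fully down (within 7 degrees of its stop) (value of joint folding_handle above 1.45 rad), for 0.2 s.
2. the carriage is wound to the pointer (points within 6 mm along the bed) (y of carriage_mark in the frame of pointer_tip between -0.006 and 0.006 m), for 0.3 s.
At the end, for the whole second after the job is handed in: The point of the carriage stands within 6 mm of the fixed pointer along the bed and at rest, the crank handle is still folded down (within 10 degrees of its stop), and the spindle part stands upright in its dish on the carriage (all of step 2 and value of joint folding_handle above 1.4 rad and velocity of joint carriage between -0.003 and 0.003 m/s and horizontal distance between spindle and carriage_mark below 0.072 m and angle between spindle's own z axis and vertical below 0.15 rad and linear speed of spindle below 0.02 m/s); the robot touches nothing.
It fails at once if the crank is used with its handle not folded down: the carriage travels more than 12 mm from its start while the handle is over 20 degrees short of its working position (distance of carriage_mark from where it was at the start of the episode above 0.012 m and value of joint folding_handle below 1.2 rad).
It fails at once if the robot pushes the carriage itself (more than 2 N) (contact force between any of the fingers, the arm and carriage above 2 N).
It fails at once if the robot touches the spindle part (more than 1 N) (contact force between any of the fingers, the arm and spindle above 1 N).
It fails at once if the spindle part topples (angle between spindle's own z axis and vertical above 0.5 rad).
It fails at once if a bystander (jar, tall spindle part, marker pen) is moved by more than 30 mm (distance of any of jar, tall_spindle, marker_pen from where it was at the start of the episode above 0.03 m).
It also fails if it takes over 67 s, if anything falls off the work surface, if the arm or the gripper's body presses on something with over 40 N, if the wrist force passes 120 N, or if a joint passes its speed limit or range.

### The arm

A 7-joint arm with a two-finger parallel gripper is mounted at the origin on a cart in front of the work surface, level with it; the furniture and walls round the work are solid. World frame = base frame: x ahead of the robot, y to its left, z up, the work surface at z = 0. Lengths are in m, angles in degrees, forces in N, time in s.
With the tool pointing down it reaches from about 0.35 to 0.9 m from the base axis. Payload 8.1 kg.
Tool frame: the origin (TCP) lies midway between the tips of the shut fingers; the grasp point (between the pads) lies 19 mm behind it; z points along the fingers, y is the line along which they close (so a half turn about z gives the same grasp; the last joint's range is limited). The gripper opens to 85 mm and grips with 20 to 120 N. Pads are 22 mm wide; open, the fingers measure 114 mm over their backs; the gripper's body (76 mm by 85 mm) begins 54 mm behind the grasp point. The pads swing forward as they close: fully open they stand 13 mm farther back than shut.
Start: joints at [69.695, 24.895, 1.432, 90.138, -0.665, 64.973, -4.303], TCP at [0.156, -0.605, 0.231] pointing down, gripper open.
Joint ranges: [-149.89, 149.89], [-25.12, 119.58], [-72.63, 75.52], [4.76, 147.25], [-75.54, 255.54], [6.69, 114.76], [-157.13, 157.13]. Speed limits (degrees/s): [127.2, 127.2, 172.46, 172.46, 180, 180, 180].

### API

Orientations are given as [roll, pitch, yaw] about the fixed x, y, z axes, in that order (R = Rz(yaw) Ry(pitch) Rx(roll)).
In Python, from station import sensors, cams, sign_off gives the robot as it stands.
- The arm moves only by the tool move_arm, never from a script. Its argument "targets" is a list of rows, each an object with "translation": the shift along the tool's x, y, z in m, a list of three; "dr": the turn, a rotation vector about the tool's x, y, z in degrees, a list of three; "jaw": the finger opening in m, from 0 to 0.0854. In form: [{"translation": [dx, dy, dz], "dr": [ax, ay, az], "jaw": jaw}, ...]. A call has 1 to 8 rows; each row shifts and turns the commanded pose from where the row before left it, along the tool's axes as they then stand; what a row does not reach is not made up. A row lasts 1/10 s, in which the tool goes at most 50 mm and 8.59 degrees, less where a joint would pass 70% of its speed; a pose out of reach is approached as far as the arm can. A call with a gripper value outside its range is refused whole. The fingers move at their own pace and stop on an object; "force" is the grip in N (left out, the last holds). Time passes only in rows, so rows that do not move let the fingers close. It gives the time, the measured TCP pose, the force, the opening and the grip force at its end, in the units of the state.
- sensors.observe(): the state, without advancing time (a new reading comes with each control period).
- cams.snapshot(name): name is "side" or "top"; returns a dict with "frame" (384x512x3 uint8, blue, green, red), "intrinsics" (3x3 intrinsics, pixels), "R" (3x3) and "t" (3): a world point X has camera coordinates R X + t. Camera axes: x right, y down, z forward; pixel columns grow to the right and rows downward; lengths in m; the calibration is good to about 2 mm. A picture is of the moment at which its call begins. There is no depth.
- sign_off(): hands the job in; it is judged then, once.
The state is a dict: "time": time; "q": joint angles; "qvel": joint speeds; "effort": joint torques, N m; "eef_pos": TCP position; "tcp_rot": TCP orientation; "ft_force": force on the tool from outside, world axes, zero at the start; "wrist_torque": the same for the moment, N m; "width": opening from 0.0 (shut) to 1.0 (fully open); "gripper_force": force on a finger pad.
Only numpy, scipy, OpenCV 4.12 (cv2) and the standard library are available. Lean on these libraries where they do the work, as an engineer would, in place of code of your own. Each camera call takes 0.05 s, during which the arm holds its last target. There are 200 camera calls.

## Working session

There is one attempt and no reset: what is moved stays moved. The work goes in short steps, Python scripts to look and compute and a tool call to move; the robot and the scene stay as the last step left them, time stands still between calls to the robot, and variables do not carry over. Pictures are saved under pics/ and viewed, at most 10 in all, crops included, and the job is handed in when it is done.

Besides the shell and the picture viewer there is one more tool, called after "Call:" as name([rows], argument=value, ...), one row to a line, values as JSON. move_arm: Moves the arm, as the interface text tells. Its arguments: {"type":"object","properties":{"targets":{"type":"array"},"force":{"type":"number"}},"required":["targets"]}

```bash
mkdir -p pics; ls
python3 - <<'E'
from station import sensors,cams
import cv2,numpy as np
for n in("side","top"):
    s=cams.snapshot(n); cv2.imwrite(f"pics/{n}0.png",s["frame"]); np.savez(f"{n}0.npz",**s)
    print(n,s["intrinsics"].tolist(),np.round(s["R"],4).tolist(),np.round(s["t"],4).tolist(),"cam",np.round(-s["R"].T@s["t"],3))
print(sensors.observe())
E
```

```text
pics
side [[375.94321145968127, 0.0, 257.73951636951017], [0.0, 375.94321145968127, 189.6365692083521], [0.0, 0.0, 1.0]] [[-0.8339, -0.5516, -0.016], [-0.207, 0.3396, -0.9175], [0.5116, -0.7618, -0.3974]] [0.4765, 0.2198, 1.1244] cam [-0.132  1.045  0.656]
top [[443.2992535485475, 0.0, 248.62097018764877], [0.0, 443.2992535485475, 196.89727259069332], [0.0, 0.0, 1.0]] [[-0.3126, -0.9499, -0.0016], [-0.9243, 0.3046, -0.2301], [0.2191, -0.0705, -0.9732]] [0.1726, 0.5669, 1.4835] cam [0.253 0.096 1.574]
{'time': 0.1, 'q': array([69.69526676, 24.93234072,  1.43206133, 90.18546622, -0.66213445,
       64.97254494, -4.29889209]), 'qvel': array([ 0.0110408 , -0.0994166 ,  0.07014226, -0.06186889, -0.03199425,
       -0.04833571, -0.06407509]), 'effort': array([ 2.60775174e-03, -6.71766114e+01,  1.02816425e+00, -3.16903567e+01,
        1.58501422e-02,  7.27072169e-03,  4.78633240e-05]), 'eef_pos': array([ 0.15551558, -0.60486653,  0.23059533]), 'tcp_rot': array([-1.79918515e+02,  1.02078818e-02,  1.44262087e+01]), 'ft_force': array([-0.04433501,  0.22535772,  0.11388427]), 'wrist_torque': array([-0.01272147, -0.0070402 , -0.02214327]), 'gripper_force': 0.0, 'width': 1.0014719059634516}
```

View pics/side0.png

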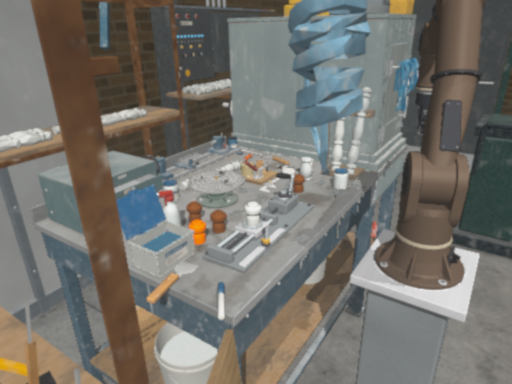

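View pics/top0.png

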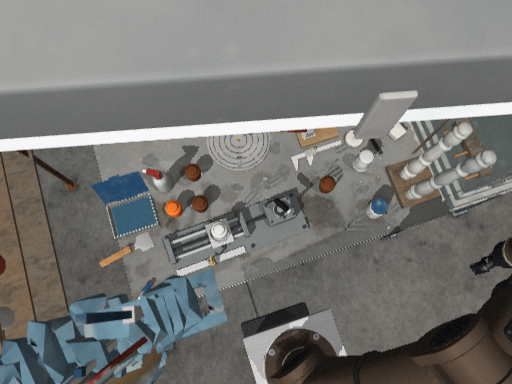

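The side view shows the bed with a white spindle near (253,212) and the crank near (288,183). In the top view the carriage is near (219,232), the crank near (283,207), the pointer near (212,262), the jar near (377,207) and the tall spindle near (364,160). The brown and orange look-alikes are distractors. Next I'll enlarge the crank and carriage.

Run:
```python
import cv2,numpy as np
t=cv2.imread("pics/top0.png")[180:285,155:325]; s=cv2.imread("pics/side0.png")[155:275,195:325]
cv2.imwrite("pics/topc.png",cv2.resize(t,(782,483),interpolation=cv2.INTER_CUBIC))  #4.6x
cv2.imwrite("pics/sidec.png",cv2.resize(s,(650,600),interpolation=cv2.INTER_CUBIC)) #5x
```

```text
(no output)
```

View pics/topc.png

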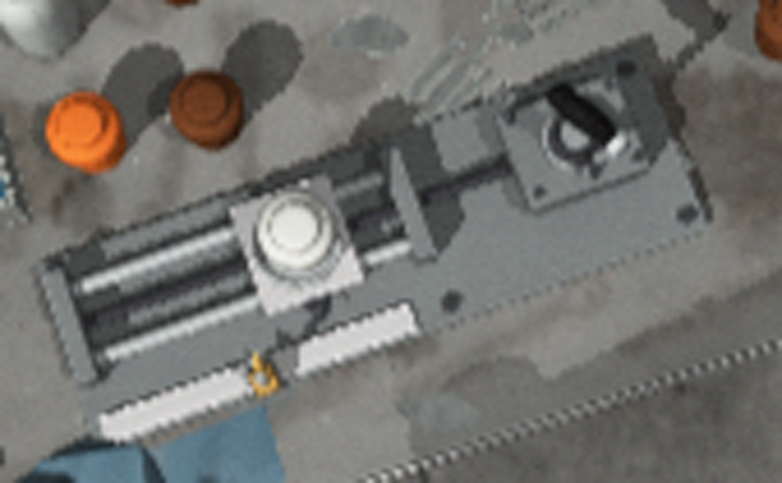

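View pics/sidec.png

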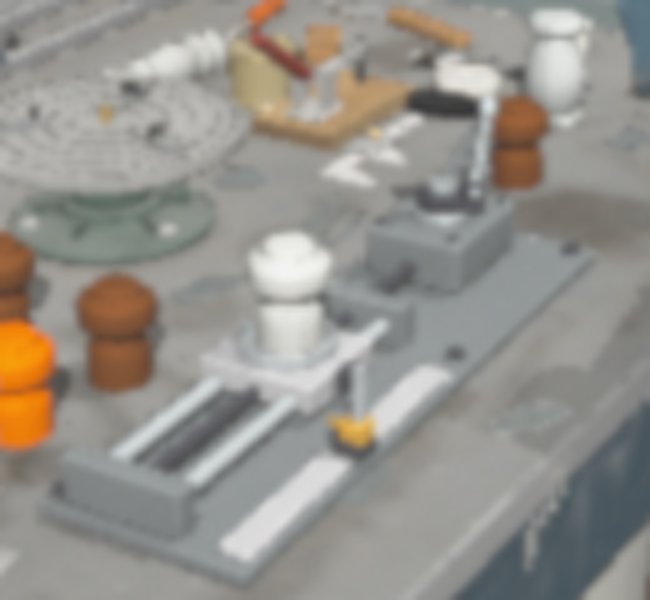

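The crops show the handle stowed. In the top crop the arm's top is about (613,142) and the black grip runs to (552,92). In the side crop they are (490,95) and (410,100). The pointer tip is about (257,355) in the top crop, and the spindle in the dish is at (295,228). It is the only white part on the carriage, so it is the one meant; the brown and orange ones are not. Next I'll fit the bed frame.

```bash
cat > h.py <<'E'
import numpy as np
from scipy.optimize import least_squares
C={n:dict(np.load(f"{n}0.npz")) for n in("side","top")}
def ray(n,u,v,z):
    c=C[n];d=c["R"].T@np.linalg.solve(c["intrinsics"],[u,v,1.]);o=-c["R"].T@c["t"];return o+d*(z-o[2])/d[2]
def proj(n,X):
    c=C[n];p=c["intrinsics"]@(c["R"]@np.asarray(X)+c["t"]);return p[:2]/p[2]
T=lambda x,y:("top",155+(x+.5)/4.6-.5,180+(y+.5)/4.6-.5)
S=lambda x,y:("side",195+(x+.5)/5-.5,155+(y+.5)/5-.5)
def tri(a,b):
    f=lambda X:np.r_[proj(a[0],X)-a[1:],proj(b[0],X)-b[1:]]
    r=least_squares(f,[.4,.1,.1]);return r.x,np.abs(r.fun).max()
E
cat > fit.py <<'E'
from h import *
pts=[(T(710,218),-95,-80),(T(653,38),60,-80),(T(40,262),60,420),(S(245,582),-95,420),(S(45,508),60,420),(S(592,256),-95,-80)]
P=[(ray(*a,.012 ),x/1e3,y/1e3) for a,x,y in pts]
def base(p,x,y,z=0):
    c,s=np.cos(p[2]),np.sin(p[2]);return np.array([p[0]+c*x-s*y,p[1]+s*x+c*y,z])
f=lambda p:np.concatenate([(base(p,x,y)-q)[:2] for q,x,y in P])
r=least_squares(f,[.4,.0,0]);p=r.x
E
python3 - <<'E'
from fit import *
np.set_printoptions(precision=4,suppress=True)
print("bed",p[:2],np.degrees(p[2]));print(r.fun.reshape(-1,2)*1e3)
R=np.array([[np.cos(p[2]),np.sin(p[2])],[-np.sin(p[2]),np.cos(p[2])]])
loc=lambda X:R@(X[:2]-p[:2])*1e3
a,e=tri(T(613,142),S(490,95));print("armtop",a,e,loc(a))
g,e=tri(T(552,92),S(410,100));print("gripend",g,e,loc(g))
for n,q in(("T",T(257,355)),):
    print("ptr",loc(ray(*q,.035)))
x,e=tri(T(257,358),S(340,420));print("ptr tri",x,e,loc(x))
for q in [(232,208),(325,180),(362,283),(270,315)]: print("carr",loc(ray(*T(*q),.043)))
print("spindle top",loc(ray(*T(296,226),.128)))
print("hub",loc(ray(*T(573,137),.086)))
E
```

```text
bed [ 0.5182 -0.1003] 2.2836282375159587
[[ -6.2256   3.0353]
 [ -0.8218  15.6946]
 [ -0.6417   6.3644]
 [ -0.0325  -6.9606]
 [  6.3555  -4.1474]
 [  1.3661 -13.9864]]
armtop [ 0.4892 -0.1151  0.1518] 0.13186983638377114 [-29.4993 -13.6134]
gripend [ 0.5393 -0.0858  0.1473] 0.28072996194214284 [21.7282 13.6702]
ptr [-68.4749 279.4369]
ptr tri [0.4358 0.1765 0.0365] 0.1388304775063034 [-71.2479 279.8724]
carr [ 42.2517 259.9472]
carr [ 37.8125 186.3708]
carr [-46.188  186.9704]
carr [-44.6406 259.9842]
spindle top [ -2.7913 218.3107]
hub [-4.6166  2.8553]
```

```bash
cat > fit2.py <<'E'
from h import *
# unknowns: x0,y0,yaw,travel,q ; features in bed frame (mm)
def model(v):
    x0,y0,th,s,q=v; cq,sq=np.cos(q),np.sin(q); Y=220+s
    F=[(T(710,218),-95,-80,12),(T(653,38),60,-80,12),(T(40,262),60,420,12),
       (S(245,582),-95,420,0),(S(592,262),-95,-80,6),(S(45,508),60,420,4),
       (T(232,208),44,Y+40,43),(T(325,180),44,Y-40,43),(T(362,283),-44,Y-40,43),(T(270,315),-44,Y+40,43),
       (S(203,358),44,Y+40,43),(S(308,385),-44,Y+40,43),(S(388,323),-44,Y-40,43),
       (T(575,137),0,0,86),(S(445,180),0,0,86),(T(296,226),0,Y,128),(S(290,238),0,Y,128),
       (T(552,90),38*cq,38*sq,139),(S(408,101),38*cq,38*sq,139),(T(612,138),-24*cq,-24*sq,139),(S(488,102),-24*cq,-24*sq,139)]
    return F
def W(v,x,y,z):
    c,s=np.cos(v[2]),np.sin(v[2]);return np.array([v[0]+(c*x-s*y)/1e3,v[1]+(s*x+c*y)/1e3,z/1e3])
f=lambda v:np.concatenate([proj(a[0],W(v,x,y,z))-a[1:] for a,x,y,z in model(v)])
r=least_squares(f,[.52,-.1,.04,0,.4],loss="soft_l1",x_scale=[.1,.1,.1,10,1]);v=r.x
def loc(X):
    d=(np.asarray(X)[:2]-v[:2])*1e3;c,s=np.cos(v[2]),np.sin(v[2]);return np.array([c*d[0]+s*d[1],-s*d[0]+c*d[1]])
E
python3 - <<'E'
from fit2 import *
import cv2
np.set_printoptions(precision=4,suppress=True)
print("x0,y0,yaw",v[:2],np.degrees(v[2]),"travel",v[3],"q",np.degrees(v[4]))
for m,e in zip(model(v),f(v).reshape(-1,2)): print(m[0][0],m[1:],e)
for n in("top","side"):
    i=C[n]["frame"];h=cv2.cvtColor(i,cv2.COLOR_BGR2HSV);m=cv2.inRange(h,(15,130,120),(32,255,255))
    k,l,st,ce=cv2.connectedComponentsWithStats(m)
    for j in range(1,k):
        if st[j,4]>3: print(n,"brass",st[j],ce[j])
x,e=tri(T(257,355),S(338,420));print("ptr",x,e,loc(x))
print([loc(ray(*T(257,y),.035)) for y in(350,355,360)])
cr=v[4];print("grip end W",W(v,38*np.cos(cr),38*np.sin(cr),139),"root",W(v,-24*np.cos(cr),-24*np.sin(cr),139))
E
```

```text
x0,y0,yaw [ 0.5147 -0.105 ] 1.490666661881767 travel 6.870590968477053 q 29.41506287631262
top (-95, -80, 12) [1.1571 2.8276]
top (60, -80, 12) [-2.1179  2.203 ]
top (60, 420, 12) [-0.3987 -0.3701]
side (-95, 420, 0) [1.5269 1.4136]
side (-95, -80, 6) [ 2.6362 -1.2879]
side (60, 420, 4) [ 0.0837 -0.1075]
top (44, np.float64(266.870590968477), 43) [-0.6234 -0.3012]
top (44, np.float64(186.87059096847705), 43) [ 0.7728 -1.8039]
top (-44, np.float64(186.87059096847705), 43) [ 1.0016 -0.7125]
top (-44, np.float64(266.870590968477), 43) [-0.8489  0.1088]
side (44, np.float64(266.870590968477), 43) [ 0.4983 -0.4869]
side (-44, np.float64(266.870590968477), 43) [1.6714 0.7521]
side (-44, np.float64(186.87059096847705), 43) [-1.9285  3.0145]
top (0, 0, 86) [ 1.4877 -1.001 ]
side (0, 0, 86) [ 1.3616 -1.31  ]
top (0, np.float64(226.87059096847705), 128) [-1.3566 -0.2225]
side (0, np.float64(226.87059096847705), 128) [-0.0262 -0.9393]
top (np.float64(33.10121951183023), np.float64(18.663045486458785), 139) [-1.1684 -1.3688]
side (np.float64(33.10121951183023), np.float64(18.663045486458785), 13
[... 497 characters left out ...]
99]
side brass [390   0  24  14 296] [400.9831   5.8176]
side brass [320  12   9   3  18] [324.6667  13.3889]
side brass [186  70   4   6  21] [187.5714  72.619 ]
side brass [190 220  15  13 128] [197.1797 225.5391]
side brass [194 234  10  10  75] [198.8267 237.7333]
side brass [262 239   7   5  24] [265.125 240.875]
side brass [150 276  26  25  91] [163.044  286.8462]
side brass [ 29 351   7  11  53] [ 32.0377 356.1132]
side brass [  0 357  38  27 443] [ 17.7043 368.7336]
ptr [0.438  0.1759 0.0355] 0.1796998899631035 [-69.4034 282.7686]
[array([-65.1836, 281.9163]), array([-68.7347, 283.1095]), array([-72.2818, 284.3013])]
grip end W [ 0.5473 -0.0855  0.139 ] root [ 0.4941 -0.1173  0.139 ]
```

Residuals are 1–3 px, which is good enough for a compliant push. Before the first move I'll check clearances: right-side items, the balusters and the hanging blue sheet.

Run:
```python
from fit2 import *
np.set_printoptions(precision=3,suppress=True)
for n,u,w,z in [("jar",377,207,.08),("tall",364,160,.1),("brown",327,185,.075),("balA base",398,200,.03),("balA base2",415,190,.03),("vase",354,138,.1)]: print(n,ray("top",u,w,z))
for n,u,w in [("bal1 base",335,170),("bal2 base",355,172),("jar base",341,186),("tall base",307,175)]: print("side",n,ray("side",u,w,0))
for z in(.1,.2,.3,.4,.5,.6): 
    a=ray("side",322,175,z);b=ray("side",330,100,z);print(z,a,proj("top",a),b,proj("top",b))
```

```text
jar [ 0.417 -0.421  0.08 ]
tall [ 0.585 -0.434  0.1  ]
brown [ 0.545 -0.286  0.075]
balA base [ 0.423 -0.519  0.03 ]
balA base2 [ 0.438 -0.591  0.03 ]
vase [ 0.671 -0.431  0.1  ]
side bal1 base [ 0.521 -0.616  0.   ]
side bal2 base [ 0.427 -0.64   0.   ]
side jar base [ 0.418 -0.44   0.   ]
side tall base [ 0.608 -0.484  0.   ]
0.1 [ 0.443 -0.282  0.1  ] [337.611 211.193] [ 1.094 -1.86   0.1  ] [651.518 -63.888]
0.2 [ 0.34  -0.043  0.2  ] [283.438 259.766] [ 0.873 -1.337  0.2  ] [577.891   1.588]
0.3 [0.236 0.195 0.3  ] [217.21  319.148] [ 0.653 -0.815  0.3  ] [484.965  84.226]
0.4 [0.133 0.434 0.4  ] [134.399 393.399] [ 0.432 -0.293  0.4  ] [364.007 191.792]
0.5 [0.029 0.672 0.5  ] [ 27.886 488.903] [0.212 0.23  0.5  ] [200.082 337.569]
0.6 [-0.074  0.911  0.6  ] [-114.205  616.306] [-0.009  0.752  0.6  ] [-34.652 546.315]
```

Call:
move_arm([
  {"translation": [0,0,-0.03],"dr": [0,0,-5.5],"jaw": 0},
  {"translation": [0,0,-0.03],"dr": [0,0,-5.5],"jaw": 0},
  {"translation": [0,0,0],"dr": [0,0,-5.5],"jaw": 0},
])

```text
time: 0.4
eef_pos: [0.1562, -0.607, 0.2953]
tcp_rot: [179.7, 0.1, 31.1]
ft_force: [-0.3, -0.3, -0.4]
width: 0.512
gripper_force: 0.0
```

Call:
move_arm([
  {"translation": [0.0392,-0.0153,0],"dr": [0,0,0],"jaw": 0},
  {"translation": [0.0392,-0.0153,0],"dr": [0,0,0],"jaw": 0},
  {"translation": [0.0392,-0.0153,0],"dr": [0,0,0],"jaw": 0},
  {"translation": [0.0392,-0.0153,0],"dr": [0,0,0],"jaw": 0},
  {"translation": [0.0392,-0.0153,0],"dr": [0,0,0],"jaw": 0},
  {"translation": [0.0392,-0.0153,0],"dr": [0,0,0],"jaw": 0},
  {"translation": [0.0392,-0.0153,0],"dr": [0,0,0],"jaw": 0},
  {"translation": [0.0392,-0.0153,0],"dr": [0,0,0],"jaw": 0},
])

```text
time: 1.2
eef_pos: [0.3624, -0.3376, 0.2911]
tcp_rot: [-180.0, 0.0, 30.9]
ft_force: [0.9, -0.5, -0.3]
width: -0.001
gripper_force: 0.0
```

Call:
move_arm([
  {"translation": [0.0392,-0.0153,0],"dr": [0,0,0],"jaw": 0},
  {"translation": [0.0392,-0.0153,0],"dr": [0,0,0],"jaw": 0},
  {"translation": [0.0392,-0.0153,0],"dr": [0,0,0],"jaw": 0},
  {"translation": [0.0392,-0.0153,0],"dr": [0,0,0],"jaw": 0},
  {"translation": [0.0392,-0.0153,0],"dr": [0,0,0],"jaw": 0},
  {"translation": [0.0392,-0.0153,0],"dr": [0,0,0],"jaw": 0},
  {"translation": [0.0392,-0.0153,0],"dr": [0,0,0],"jaw": 0},
  {"translation": [0.0392,-0.0153,0],"dr": [0,0,0],"jaw": 0},
])

```text
time: 2.0
eef_pos: [0.5686, -0.0717, 0.291]
tcp_rot: [-180.0, 0.0, 30.9]
ft_force: [0.4, -0.6, 0.1]
width: 0.002
gripper_force: 0.0
```

Call:
move_arm([
  {"translation": [0,0,0],"dr": [0,0,0],"jaw": 0},
  {"translation": [0,0,0],"dr": [0,0,0],"jaw": 0},
])

```text
time: 2.2
eef_pos: [0.568, -0.072, 0.2906]
tcp_rot: [-179.9, 0.1, 31.1]
ft_force: [-0.7, -0.2, -0.2]
width: 0.001
gripper_force: 0.0
```

Call:
move_arm([
  {"translation": [0.005,0,0.03],"dr": [0,0,0],"jaw": 0},
  {"translation": [0,0,0.03],"dr": [0,0,0],"jaw": 0},
  {"translation": [0,0,0.03],"dr": [0,0,0],"jaw": 0},
  {"translation": [0,0,0.03],"dr": [0,0,0],"jaw": 0},
  {"translation": [0,0,0.03],"dr": [0,0,0],"jaw": 0},
  {"translation": [0,0,0.022],"dr": [0,0,0],"jaw": 0},
  {"translation": [0,0,0],"dr": [0,0,0],"jaw": 0},
])

```text
time: 2.9
eef_pos: [0.5693, -0.0723, 0.1164]
tcp_rot: [-179.8, 0.3, 30.8]
ft_force: [-1.5, 0.1, -0.0]
width: -0.004
gripper_force: 0.0
```

```bash
cat > snap.py <<'E'
import sys,cv2,numpy as np
from station import cams
k=sys.argv[1]
t=cams.snapshot("top")["frame"];s=cams.snapshot("side")["frame"]
cv2.imwrite(f"pics/t{k}.png",t);cv2.imwrite(f"pics/s{k}.png",s)
a=cv2.resize(t[170:290,190:330],None,fx=2.8,fy=2.8,interpolation=cv2.INTER_CUBIC)
b=cv2.resize(s[130:270,195:335],None,fx=2.8,fy=2.8,interpolation=cv2.INTER_CUBIC)
a=cv2.copyMakeBorder(a,0,b.shape[0]-a.shape[0],0,0,cv2.BORDER_CONSTANT)
cv2.imwrite(f"pics/c{k}.png",np.hstack([a,b]))
E
python3 snap.py 1
```

```text
(no output)
```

View pics/c1.png

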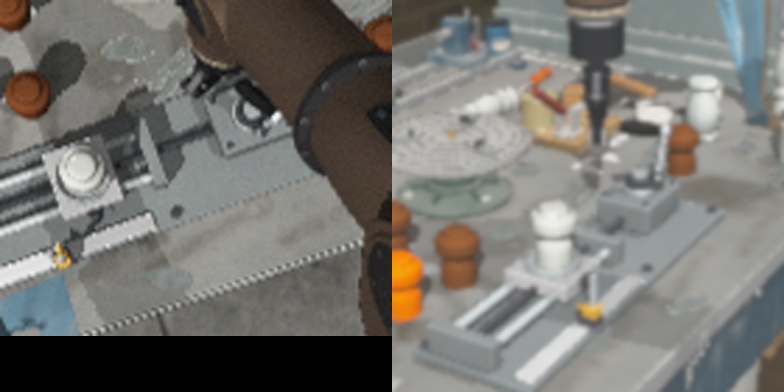

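The fingers hang just inward of the grip end: the finger tip is at about (598,142) and the grip end at about (620,127) in the side half. Nothing is touched. Now I'll push the grip end outward.

Call:
move_arm([
  {"translation": [-0.01,0,0],"dr": [0,0,0],"jaw": 0},
  {"translation": [-0.01,0,0],"dr": [0,0,0],"jaw": 0},
  {"translation": [-0.01,0,0],"dr": [0,0,0],"jaw": 0},
  {"translation": [-0.008,0,0],"dr": [0,0,0],"jaw": 0},
  {"translation": [-0.008,0,0],"dr": [0,0,0],"jaw": 0},
  {"translation": [-0.008,0,0],"dr": [0,0,0],"jaw": 0},
])

```text
time: 3.6
eef_pos: [0.5253, -0.0986, 0.1195]
tcp_rot: [180.0, -0.0, 30.9]
ft_force: [2.2, 1.2, 1.6]
width: 0.004
gripper_force: 1.1
```

Call:
move_arm([
  {"translation": [-0.008,0,0],"dr": [0,0,0],"jaw": 0},
  {"translation": [-0.008,0,0],"dr": [0,0,0],"jaw": 0},
  {"translation": [-0.008,0,0],"dr": [0,0,0],"jaw": 0},
  {"translation": [-0.008,0,0],"dr": [0,0,0],"jaw": 0},
])

```text
time: 4.0
eef_pos: [0.4976, -0.115, 0.119]
tcp_rot: [-180.0, 0.0, 30.9]
ft_force: [2.4, 1.0, -1.6]
width: -0.002
gripper_force: 1.2
```

```bash
python3 snap.py 2
```

```text
(no output)
```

View pics/c2.png

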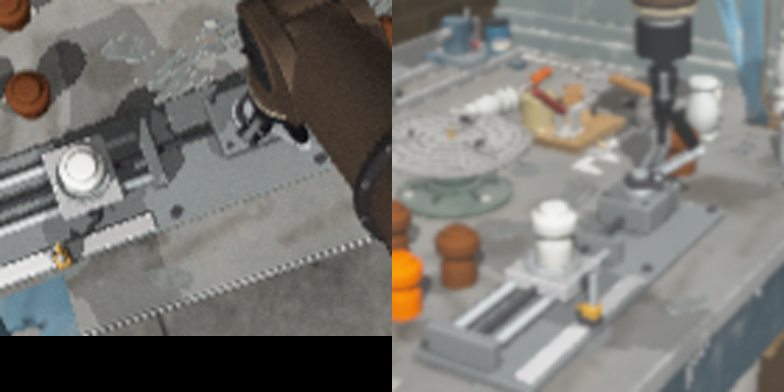

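The handle is folding: the arm leans out to about (700,150) in the side half, with the grip up against the finger. I'll continue to the stop.

Call:
move_arm([
  {"translation": [-0.008,0,0],"dr": [0,0,0],"jaw": 0},
  {"translation": [-0.008,0,0],"dr": [0,0,0],"jaw": 0},
  {"translation": [-0.008,0,0],"dr": [0,0,0],"jaw": 0},
  {"translation": [-0.008,0,0],"dr": [0,0,0],"jaw": 0},
  {"translation": [-0.005,0,0],"dr": [0,0,0],"jaw": 0},
])

```text
time: 4.6
eef_pos: [0.4667, -0.1336, 0.1194]
tcp_rot: [180.0, -0.1, 30.9]
ft_force: [7.2, 5.0, -4.6]
width: 0.001
gripper_force: 4.2
```

Call:
move_arm([
  {"translation": [-0.004,0,0],"dr": [0,0,0],"jaw": 0},
  {"translation": [-0.002,0,0],"dr": [0,0,0],"jaw": 0},
  {"translation": [-0.002,0,0],"dr": [0,0,0],"jaw": 0},
])

```text
time: 4.9
eef_pos: [0.4646, -0.135, 0.1203]
tcp_rot: [179.9, -0.6, 31.1]
ft_force: [21.1, 12.8, -15.2]
width: -0.0
gripper_force: 11.8
```

Call:
move_arm([
  {"translation": [-0.002,0,0],"dr": [0,0,0],"jaw": 0},
  {"translation": [-0.002,0,0],"dr": [0,0,0],"jaw": 0},
])

```text
time: 5.1
eef_pos: [0.464, -0.1356, 0.1208]
tcp_rot: [179.8, -0.8, 31.2]
ft_force: [27.8, 18.4, -18.0]
width: -0.003
gripper_force: 16.0
```

The force climbs with no further travel, so the handle is on its stop. I'll back off, rise and look.

Call:
move_arm([
  {"translation": [0.01,0,0],"dr": [0,0,0],"jaw": 0},
  {"translation": [0.02,0,0],"dr": [0,0,0],"jaw": 0},
  {"translation": [0.02,0,-0.03],"dr": [0,0,0],"jaw": 0.06},
  {"translation": [0.03,0,-0.04],"dr": [0,0,0],"jaw": 0.06},
  {"translation": [0.04,0,-0.02],"dr": [0,0,0],"jaw": 0.06},
  {"translation": [0,0,0],"dr": [0,0,0],"jaw": 0.06},
  {"translation": [0,0,0],"dr": [0,0,0],"jaw": 0.06},
])

```text
time: 5.8
eef_pos: [0.5591, -0.0782, 0.2093]
tcp_rot: [180.0, 0.0, 31.0]
ft_force: [-1.1, -1.0, 0.2]
width: 0.702
gripper_force: 0.0
```

```bash
python3 snap.py 3
python3 - <<'E'
from h import *; import cv2
for n,b in(("top",(240,330,180,250)),("side",(270,335,150,215))):
    i=cv2.imread(f"pics/{n[0]}3.png");m=(i.max(2)<45).astype(np.uint8)
    k,l,st,ce=cv2.connectedComponentsWithStats(m)
    for j in range(1,k):
        if st[j,4]>12 and b[0]<ce[j][0]<b[1] and b[2]<ce[j][1]<b[3]: print(n,st[j],ce[j].round(1))
E
```

```text
top [262 184  15  19  94] [267.3 193.3]
top [304 215  12  20  45] [307.7 223. ]
top [307 234   6  10  18] [309.3 238.9]
```

View pics/c3.png

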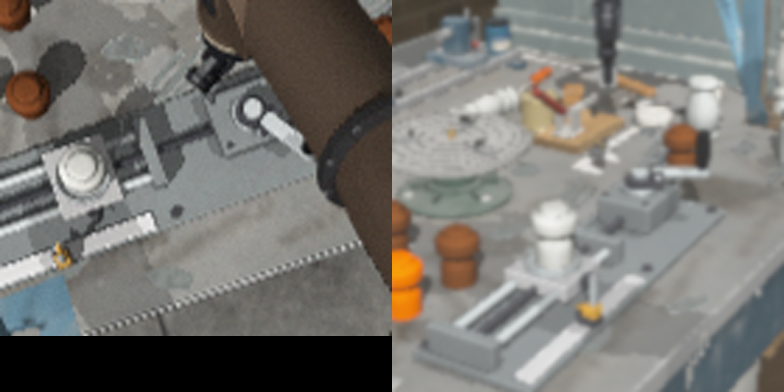

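The arm is level and the grip upright, with its axis at column 703, rows 130–168 in the side half. The hub is at (250,112) in the top half and about (641,180) in the side half. Next I'll refine the crank axis and grip position.

Run:
```python
from h import *
np.set_printoptions(precision=4,suppress=True)
t=lambda x,y:("top",190+x/2.8-.3,170+y/2.8-.3); s=lambda x,y:("side",195+(x-392)/2.8-.3,130+y/2.8-.3)
print("hub top",ray(*t(250,111),.086),"side",ray(*s(641,178),.086),"tri",tri(t(250,111),s(641,178)))
print("grip end side",ray(*s(703,131),.140),"root",ray(*s(703,172),.078))
c=ray(*t(250,111),.084); e=ray(*t(306,153),.078); print("arm dir top",np.degrees(np.arctan2(*(e-c)[1::-1])),c,e)
```

```text
hub top [ 0.5138 -0.097   0.086 ] side [ 0.5004 -0.07    0.086 ] tri (array([ 0.5166, -0.0989,  0.0712]), np.float64(0.0596723995287789))
grip end side [ 0.4469 -0.1413  0.14  ] root [ 0.4474 -0.147   0.078 ]
arm dir top -145.17472015078803 [ 0.5142 -0.0973  0.084 ] [ 0.4444 -0.1459  0.078 ]
```

Call:
move_arm([
  {"translation": [-0.033,0,0],"dr": [0,0,0],"jaw": 0.06},
  {"translation": [-0.033,0,0],"dr": [0,0,0],"jaw": 0.06},
  {"translation": [-0.033,0,0],"dr": [0,0,0],"jaw": 0.06},
  {"translation": [-0.033,0,0],"dr": [0,0,0],"jaw": 0.06},
  {"translation": [0,0,0.02],"dr": [0,0,0],"jaw": 0.06},
  {"translation": [0,0,0.02],"dr": [0,0,0],"jaw": 0.06},
  {"translation": [0,0,0.02],"dr": [0,0,0],"jaw": 0.06},
])

```text
time: 6.6
eef_pos: [0.4441, -0.1472, 0.1482]
tcp_rot: [-180.0, 0.1, 30.8]
ft_force: [0.4, -0.5, -1.3]
width: 0.7
gripper_force: 0.0
```

Call:
move_arm([
  {"translation": [0,0,0.015],"dr": [0,0,0],"jaw": 0.06},
  {"translation": [0,0,0.015],"dr": [0,0,0],"jaw": 0.06},
  {"translation": [0,0,0.015],"dr": [0,0,0],"jaw": 0.06},
  {"translation": [0,0,0],"dr": [0,0,0],"jaw": 0.06},
])

```text
time: 7.0
eef_pos: [0.4431, -0.1465, 0.1023]
tcp_rot: [-179.8, 0.2, 30.8]
ft_force: [-0.2, -0.4, -0.2]
width: 0.705
gripper_force: 0.0
```

Call:
move_arm([
  {"translation": [0,0,0],"dr": [0,0,0],"jaw": 0},
  {"translation": [0,0,0],"dr": [0,0,0],"jaw": 0},
  {"translation": [0,0,0],"dr": [0,0,0],"jaw": 0},
  {"translation": [0,0,0],"dr": [0,0,0],"jaw": 0},
  {"translation": [0,0,0],"dr": [0,0,0],"jaw": 0},
  {"translation": [0,0,0],"dr": [0,0,0],"jaw": 0},
], force=30)

```text
time: 7.6
eef_pos: [0.4464, -0.1465, 0.105]
tcp_rot: [179.9, -0.0, 30.9]
ft_force: [-1.1, -2.1, 6.6]
width: 0.237
gripper_force: 30.4
```

The grip is held (opening about 20 mm). Next I'll work out the circle increments in tool axes.

Run:
```python
import numpy as np
r=.085;th=np.radians(214.7-30.9+12*np.arange(0,41));x=r*np.cos(th);y=-r*np.sin(th)
for i in range(40): print(i+1,round(x[i+1]-x[i],4),round(y[i+1]-y[i],4),end=" | " if (i+1)%4 else "\n")
```

```text
1 0.003 0.0175 | 2 0.0066 0.0165 | 3 0.0099 0.0148 | 4 0.0127 0.0124
5 0.015 0.0095 | 6 0.0167 0.0061 | 7 0.0176 0.0025 | 8 0.0177 -0.0012
9 0.0171 -0.0048 | 10 0.0157 -0.0083 | 11 0.0137 -0.0114 | 12 0.011 -0.014
13 0.0078 -0.0159 | 14 0.0044 -0.0172 | 15 0.0007 -0.0178 | 16 -0.003 -0.0175
17 -0.0066 -0.0165 | 18 -0.0099 -0.0148 | 19 -0.0127 -0.0124 | 20 -0.015 -0.0095
21 -0.0167 -0.0061 | 22 -0.0176 -0.0025 | 23 -0.0177 0.0012 | 24 -0.0171 0.0048
25 -0.0157 0.0083 | 26 -0.0137 0.0114 | 27 -0.011 0.014 | 28 -0.0078 0.0159
29 -0.0044 0.0172 | 30 -0.0007 0.0178 | 31 0.003 0.0175 | 32 0.0066 0.0165
33 0.0099 0.0148 | 34 0.0127 0.0124 | 35 0.015 0.0095 | 36 0.0167 0.0061
37 0.0176 0.0025 | 38 0.0177 -0.0012 | 39 0.0171 -0.0048 | 40 0.0157 -0.0083
```

Call:
move_arm([
  {"translation": [0.003,0.0175,0],"dr": [0,0,0],"jaw": 0},
  {"translation": [0.0066,0.0165,0],"dr": [0,0,0],"jaw": 0},
  {"translation": [0.0099,0.0148,0],"dr": [0,0,0],"jaw": 0},
  {"translation": [0.0127,0.0124,0],"dr": [0,0,0],"jaw": 0},
])

```text
time: 8.0
eef_pos: [0.5049, -0.185, 0.105]
tcp_rot: [179.9, 0.1, 30.8]
ft_force: [-4.2, -4.5, 6.9]
width: 0.234
gripper_force: 30.4
```

Call:
move_arm([
  {"translation": [0.015,0.0095,0],"dr": [0,0,0],"jaw": 0},
  {"translation": [0.0167,0.0061,0],"dr": [0,0,0],"jaw": 0},
  {"translation": [0.0176,0.0025,0],"dr": [0,0,0],"jaw": 0},
  {"translation": [0.0177,-0.0012,0],"dr": [0,0,0],"jaw": 0},
  {"translation": [0.0171,-0.0048,0],"dr": [0,0,0],"jaw": 0},
])

```text
time: 8.5
eef_pos: [0.5862, -0.152, 0.1054]
tcp_rot: [179.7, -0.1, 30.8]
ft_force: [2.8, -5.9, 1.5]
width: 0.236
gripper_force: 30.0
```

```bash
python3 snap.py 4
```

```text
(no output)
```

View pics/c4.png

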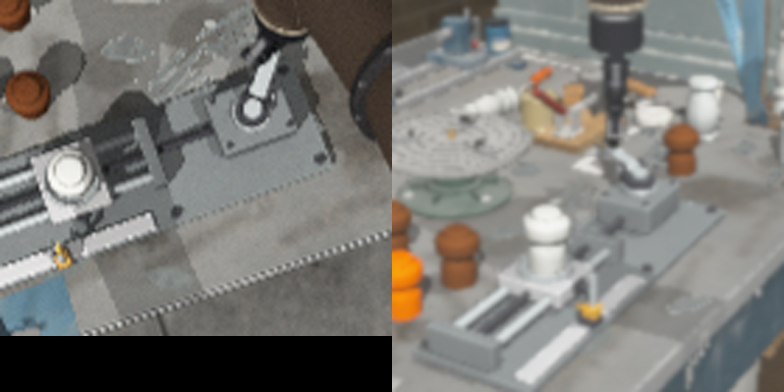

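The crank winds as expected: the arm now points to (270,70) in the top half, the carriage has moved left (spindle at (69,170)), and the spindle is upright. I'll keep going.

Call:
move_arm([
  {"translation": [0.0157,-0.0083,0],"dr": [0,0,0],"jaw": 0},
  {"translation": [0.0137,-0.0114,0],"dr": [0,0,0],"jaw": 0},
  {"translation": [0.011,-0.014,0],"dr": [0,0,0],"jaw": 0},
  {"translation": [0.0078,-0.0159,0],"dr": [0,0,0],"jaw": 0},
  {"translation": [0.0044,-0.0172,0],"dr": [0,0,0],"jaw": 0},
  {"translation": [0.0007,-0.0178,0],"dr": [0,0,0],"jaw": 0},
  {"translation": [-0.003,-0.0175,0],"dr": [0,0,0],"jaw": 0},
])

```text
time: 9.3
eef_pos: [0.5736, -0.0357, 0.1047]
tcp_rot: [179.9, 0.1, 30.9]
ft_force: [-3.6, -6.7, 7.5]
width: 0.236
gripper_force: 30.5
```

Call:
move_arm([
  {"translation": [-0.0066,-0.0165,0],"dr": [0,0,0],"jaw": 0},
  {"translation": [-0.0099,-0.0148,0],"dr": [0,0,0],"jaw": 0},
  {"translation": [-0.0127,-0.0124,0],"dr": [0,0,0],"jaw": 0},
  {"translation": [-0.015,-0.0095,0],"dr": [0,0,0],"jaw": 0},
  {"translation": [-0.0167,-0.0061,0],"dr": [0,0,0],"jaw": 0},
  {"translation": [-0.0176,-0.0025,0],"dr": [0,0,0],"jaw": 0},
])

```text
time: 9.9
eef_pos: [0.4763, -0.0262, 0.105]
tcp_rot: [179.7, -0.1, 30.8]
ft_force: [11.1, -16.0, -2.4]
width: 0.233
gripper_force: 30.0
```

Call:
move_arm([
  {"translation": [-0.0177,0.0012,0],"dr": [0,0,0],"jaw": 0},
  {"translation": [-0.0171,0.0048,0],"dr": [0,0,0],"jaw": 0},
  {"translation": [-0.0157,0.0083,0],"dr": [0,0,0],"jaw": 0},
  {"translation": [-0.0137,0.0114,0],"dr": [0,0,0],"jaw": 0},
  {"translation": [-0.011,0.014,0],"dr": [0,0,0],"jaw": 0},
  {"translation": [0,0,0],"dr": [0,0,0],"jaw": 0},
])

```text
time: 10.5
eef_pos: [0.4331, -0.0975, 0.1051]
tcp_rot: [179.8, -0.2, 30.8]
ft_force: [6.6, -2.1, 0.0]
width: 0.238
gripper_force: 30.4
```

```bash
cat > bed.py <<'E'
import sys,cv2,numpy as np
from station import cams
k=sys.argv[1]
t=cams.snapshot("top")["frame"];s=cams.snapshot("side")["frame"]
cv2.imwrite(f"pics/t{k}.png",t);cv2.imwrite(f"pics/s{k}.png",s)
# left: top x160-250,y205-285 ; right: side x225-305,y195-265
a=cv2.resize(t[210:280,185:245],(360,420),interpolation=cv2.INTER_CUBIC)
b=cv2.resize(s[200:260,225:285],(420,420),interpolation=cv2.INTER_CUBIC)
cv2.imwrite(f"pics/b{k}.png",np.hstack([a,b]))
E
python3 bed.py 5
```

```text
(no output)
```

View pics/b5.png

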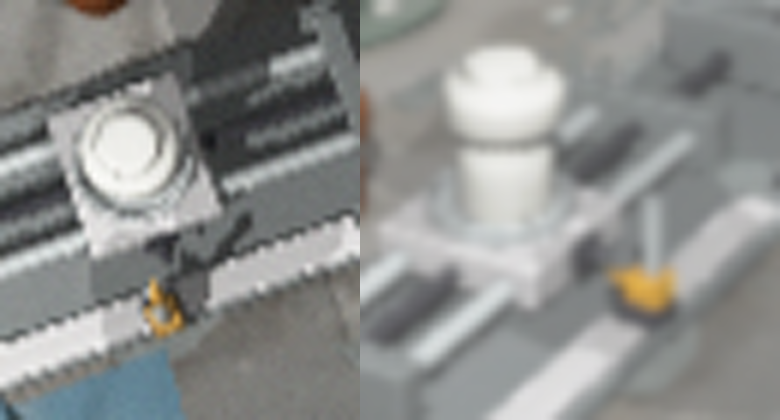

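In this view the carriage (left half) has corners at about (50,118), (168,75), (220,205) and (95,255). The pointer tip is at about (153,285), still a little to the left of the mark, and the spindle is upright. Next I'll compute the remaining travel.

```bash
cat > rem.py <<'E'
from h import *; import cv2,sys
np.set_printoptions(precision=2,suppress=True)
def carr(k):
    i=cv2.imread(f"pics/t{k}.png");g=i.min(2);g=cv2.resize(g,None,fx=4,fy=4,interpolation=cv2.INTER_CUBIC)
    m=(g>140).astype(np.uint8);m[:,:185*4]=0;m[:,250*4:]=0;m[:205*4]=0;m[268*4:]=0
    m=cv2.morphologyEx(m,cv2.MORPH_CLOSE,np.ones((25,25)));m=cv2.morphologyEx(m,cv2.MORPH_OPEN,np.ones((49,49)))
    k_,l,st,ce=cv2.connectedComponentsWithStats(m);j=1+st[1:,4].argmax()
    c=cv2.findContours((l==j).astype(np.uint8),0,2)[0][0]
    P=np.array([ray("top",(x+.5)/4-.5,(y+.5)/4-.5,.043)[:2] for x,y in c[:,0]])*1e3
    return cv2.minAreaRect(P.astype(np.float32))
a=carr("op0")if 0 else None
import shutil;shutil.copy("pics/top0.png","pics/t0.png")
R={k:carr(k) for k in sys.argv[1:]}
for k in R: print(k,R[k])
k0,k1=sys.argv[1],sys.argv[-1]
d=np.array(R[k1][0])-R[k0][0];print("moved",np.hypot(*d),"yaw from motion",np.degrees(np.arctan2(-d[0],d[1])))
for yaw in(1.,2.,3.):
    n=np.array([-np.sin(np.radians(yaw)),np.cos(np.radians(yaw))])
    pt=[ray("top",u,w,.035)[:2]*1e3 for u,w in((210.5,257.),(210.5,258.))]
    print(yaw,"remaining",[float(round((q-R[k1][0])@n,2)) for q in pt],"x off",pt[0]-R[k1][0])
E
python3 rem.py 0 4 5
```

```text
0 ((505.04052734375, 129.69210815429688), (62.12697982788086, 76.77531433105469), 72.44528198242188)
4 ((501.808837890625, 179.38385009765625), (124.2236328125, 191.80873107910156), 71.7767105102539)
5 ((487.9539794921875, 198.6473388671875), (97.10820007324219, 153.45584106445312), 71.76752471923828)
moved 71.0406500543999 yaw from motion 13.917109150679307
1.0 remaining [-21.41, -20.34] x off [-50.07 -22.29]
2.0 remaining [-20.53, -19.4] x off [-50.07 -22.29]
3.0 remaining [-19.64, -18.45] x off [-50.07 -22.29]
```

Run:
```python
from h import *
import cv2
np.set_printoptions(precision=1,suppress=True)
D=lambda x,y:("top",185+(x+.5)/6-.5,210+(y+.5)/6-.5)
E=lambda x,y:("side",225+(x-360+.5)/7-.5,200+(y+.5)/7-.5)
c5=np.array([ray(*D(*q),.043)[:2]*1e3 for q in[(48,118),(168,74),(220,207),(95,257)]])
c0=np.array([ray(*T(*q),.043)[:2]*1e3 for q in [(230,208),(325,178),(364,283),(270,316)]])
print(c5,c5.mean(0),c0.mean(0))
d=c5.mean(0)-c0.mean(0);print("moved",d,np.hypot(*d),"yaw",np.degrees(np.arctan2(-d[0],d[1])))
e=(c5[0]-c5[1]+c5[3]-c5[2]);print("edge yaw",np.degrees(np.arctan2(-e[0],e[1])))
p=ray(*D(153,285),.035)[:2]*1e3
for yaw in(1,2,3):
    n=np.array([-np.sin(np.radians(yaw)),np.cos(np.radians(yaw))]);print(yaw,p,"rem",(p-c5.mean(0))@n)
print("side: mark",ray(*E(603,243),.035)*1e3,"ptr",ray(*E(610,270),.035)*1e3)
for k in("t0","t5"):
    i=cv2.imread(f"pics/{k if k!='t0' else 'top0'}.png");m=(i.min(2)>205).astype(np.uint8)
    K,l,st,ce=cv2.connectedComponentsWithStats(m)
    for j in range(1,K):
        if st[j,4]>40 and 190<ce[j][0]<240 and 215<ce[j][1]<250: print(k,st[j],ce[j],ray("top",*ce[j],.12)*1e3)
h=cv2.imread("pics/t5.png")
print(h[246:262,206:222].min(2))
```

```text
[[548.7 207. ]
 [551.6 133. ]
 [467.9 127.5]
 [462.8 204.3]] [507.8 168. ] [506.8 122.7]
moved [ 1.  45.3] 45.28651013611336 yaw -1.236973974073934
edge yaw 3.0276004871369784
1 [438.1 177.8] rem 11.051583532618451
2 [438.1 177.8] rem 12.263138245309854
3 [438.1 177.8] rem 13.470957487296046
side: mark [460.7 157.1  35. ] ptr [444.6 175.8  35. ]
t0 [212 226  14  12 103] [217.7 231.4] [500.9 124.5 120. ]
t5 [199 230  15  14 134] [205.2 236. ] [499.1 168.4 120. ]
[[186 170 186 170 184 219 203 221 190 188 196 174 154 156 133 123]
 [221 220 220 201 200 222 224 228 186 157 143 122  94 112 109 113]
 [203 207 205 202 201 178 164 162 121 118 100 102  61 106 110 109]
 [187 189 193 156 129  89  74  58  50 105 117 117  98 111 112 111]
 [175 157 157  99  56  59  47  49  88 109 111 115 114 109 112  88]
 [141 119 118  72  67  72  60  45 104  89 107 110 111 110 111  65]
 [113 111 115 103 101  86  60  61 108  64  79  82 106 112  88  58]
 [115 112 114 114 115 106  82  67 108  63  56  56  76  84  58  55]
 [113 116 112 115 111 115 105  99 108  66  55  57  53  66  80 139]
 [116 116 112 112 111 113 114  87  85  61  63  79  83  90 153 184]
 [112 113 113 115 109 120  88  61  66  85  86  93  97  98 177 185]
 [111 115 111 111  99  88  89  68  84  98  99  98  96  97 176 188]
 [ 87  81 101 171 104  52  67  53  74  95  95  96  99  98 177 187]
 [ 98 147 129 143  93  58  33  39  40  97  98  99 103  95 181 191]
 [165 183 142  68  58  77  49  45  32  69  94 101  99 154 195 170]
 [186 187 142  80 114 143  92  46  33  56  97 103  84 129 154 134]]
```

About 12 mm remain (86° of crank). Rows 28–34 cover 84°.

Call:
move_arm([
  {"translation": [-0.0078,0.0159,0],"dr": [0,0,0],"jaw": 0},
  {"translation": [-0.0044,0.0172,0],"dr": [0,0,0],"jaw": 0},
  {"translation": [-0.0007,0.0178,0],"dr": [0,0,0],"jaw": 0},
  {"translation": [0.003,0.0175,0],"dr": [0,0,0],"jaw": 0},
  {"translation": [0.0066,0.0165,0],"dr": [0,0,0],"jaw": 0},
  {"translation": [0.0099,0.0148,0],"dr": [0,0,0],"jaw": 0},
  {"translation": [0.0127,0.0124,0],"dr": [0,0,0],"jaw": 0},
  {"translation": [0,0,0],"dr": [0,0,0],"jaw": 0},
])

```text
time: 11.4
eef_pos: [0.507, -0.185, 0.1052]
tcp_rot: [179.8, -0.0, 30.8]
ft_force: [0.5, -10.3, 7.6]
width: 0.234
gripper_force: 31.2
```

Call:
move_arm([
  {"translation": [0,0,0],"dr": [0,0,0],"jaw": 0},
  {"translation": [0,0,0],"dr": [0,0,0],"jaw": 0},
])

```text
time: 11.6
eef_pos: [0.5056, -0.1848, 0.1052]
tcp_rot: [179.8, 0.0, 30.8]
ft_force: [0.9, -11.1, 6.5]
width: 0.241
gripper_force: 31.1
```

```bash
python3 bed.py 6
python3 - <<'E'
import cv2,numpy as np
t=cv2.imread("pics/t6.png")[220:270,185:235];s=cv2.imread("pics/s6.png")[210:260,235:285]
f=lambda i:cv2.resize(i,(400,400),interpolation=cv2.INTER_CUBIC)
cv2.imwrite("pics/f6.png",np.hstack([f(t),f(s)]))
E
```

```text
(no output)
```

View pics/f6.png

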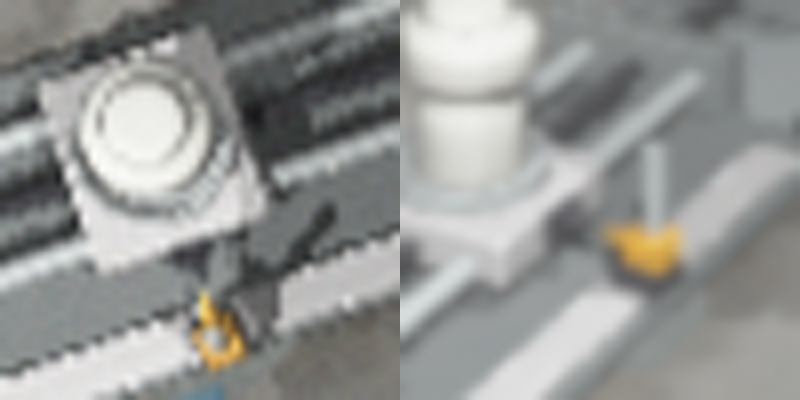

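The left half shows the dark cone below the carriage's middle, around (195,265), meeting the brass tip at (204,292). The carriage corners are (42,80), (205,28), (268,208) and (103,275), and the spindle stands upright. I'll do a numeric check.

Run:
```python
from h import *
D=lambda x,y:("top",185+(x+.5)/8-.5,220+(y+.5)/8-.5)
E=lambda x,y:("side",235+(x-400+.5)/8-.5,210+(y+.5)/8-.5)
c=np.array([ray(*D(*q),.043)[:2]*1e3 for q in[(42,80),(205,28),(268,208),(103,275)]]).mean(0)
p=ray(*D(204,292),.035)[:2]*1e3
print(c,p,[round(float((p-c)@[-np.sin(np.radians(a)),np.cos(np.radians(a))]),1) for a in(1,2,3)])
# side: carriage -x/+y top corner and lower corner, pointer tip
print("side corner",ray(*E(500,243),.043)*1e3,"ptr tip",ray(*E(608,230),.035)*1e3, "axis: base",ray(*E(662,258),.035)*1e3)
import cv2
i=cv2.imread("pics/t6.png");j=cv2.imread("pics/top0.png")
print(i[247:262,203:218].min(2))
```

```text
[507.12246663 178.46170342] [441.44223288 176.84845997] [-0.5, 0.7, 1.8]
side corner [466.41882295 218.13278519  43.        ] ptr tip [443.26750807 176.2477117   35.        ] axis: base [413.59844591 182.87688812  35.        ]
[[179 183 180 174 193 208 201 220 224 222 228 211 164 159 140]
 [222 220 217 213 210 224 225 226 225 195 187 154  98 111 114]
 [226 226 224 222 221 208 189 161 157 128 103  73  58 110 117]
 [226 227 232 192 160 138 106  74  83 124 100  96  94 114 111]
 [217 193 177 117  72  72  67  60 100 137 118 112  85 111 114]
 [173 147 113  87  63  73  65  72 123 141 116 113  64  83  79]
 [141 145 135 126  96  94  76  79 132 140 130 115  68  56  54]
 [141 140 140 138 133 126 110  84 134 143 140 115  68  58  60]
 [141 141 141 138 144 128 130 119 140 140 113  86  59  62  76]
 [139 137 138 144 142 115 126 137 145 113  79  82  89  85  95]
 [139 143 143 137 147 115 113 116 108  96  90 122 103  99 100]
 [137 130 123 103 107 100 174 119  68  70  72 106 126  98  98]
 [138  92  82  95 153 130 147 108  76  45  57  62 132 123 106]
 [137 208 163 165 184 146  69  66  97  58  56  46  99 141 106]
 [197 232 217 207 190 144  83 133 176 124  65  50  75 138 107]]
```

Both views put the mark within about 1–2 mm of the pointer. I'll release and rise straight up.

Call:
move_arm([
  {"translation": [0,0,0],"dr": [0,0,0],"jaw": 0.05},
  {"translation": [0,0,0],"dr": [0,0,0],"jaw": 0.05},
  {"translation": [0,0,0],"dr": [0,0,0],"jaw": 0.05},
  {"translation": [0,0,0],"dr": [0,0,0],"jaw": 0.05},
  {"translation": [0,0,0],"dr": [0,0,0],"jaw": 0.05},
])

```text
time: 12.2
eef_pos: [0.5051, -0.1815, 0.1042]
tcp_rot: [-180.0, 0.0, 30.9]
ft_force: [-0.5, -0.1, -0.0]
width: 0.587
gripper_force: 0.0
```

Call:
move_arm([
  {"translation": [0,0,-0.02],"dr": [0,0,0],"jaw": 0.05},
  {"translation": [0,0,-0.03],"dr": [0,0,0],"jaw": 0.05},
  {"translation": [0,0,-0.03],"dr": [0,0,0],"jaw": 0.05},
  {"translation": [0,0,-0.03],"dr": [0,0,0],"jaw": 0.05},
  {"translation": [0,0,-0.03],"dr": [0,0,0],"jaw": 0.05},
  {"translation": [0,0,0],"dr": [0,0,0],"jaw": 0.05},
  {"translation": [0,0,0],"dr": [0,0,0],"jaw": 0.05},
])

```text
time: 12.9
eef_pos: [0.5054, -0.1819, 0.2447]
tcp_rot: [179.9, -0.0, 30.9]
ft_force: [0.1, 0.7, -0.8]
width: 0.587
gripper_force: 0.0
```

```bash
python3 bed.py 7
python3 - <<'E'
import cv2,numpy as np
from h import proj
for n,(x0,x1,y0,y1) in(("t",(185,235,215,262)),("s",(230,300,195,262))):
    a=cv2.imread(f"pics/{n}6.png")[y0:y1,x0:x1].astype(np.float32).mean(2);b=cv2.imread(f"pics/{n}7.png")[y0:y1,x0:x1].astype(np.float32).mean(2)
    print(n,"shift",cv2.phaseCorrelate(a,b),"absdiff",np.abs(a-b).mean())
# grip: dark upright column in the side view around where it should be
s=cv2.imread("pics/s7.png");e=proj("side",[.5055,-.185,.14]);r=proj("side",[.5055,-.185,.078]);print(e,r)
u=int(e[0]);print(s[int(e[1])-4:int(r[1])+6,u-6:u+7].max(2))
E
```

```text
t shift ((-0.04590463759329921, -0.015661799906357743), 0.9571476157506307) absdiff 4.8052483
s shift ((0.04255138983128859, 0.02042743393493396), 0.8880480033012084) absdiff 4.0965886
[297.3560722  170.14648947] [296.95225004 184.79246164]
[[106 107 123 149 162 165 166 164 160 154 169 190 204]
 [108 112 117 141 154 158 158 156 152 154 172 191 204]
 [143 158 153 148 146 142 133 123 124 145 172 192 203]
 [163 196 197 171 136 111  98  88 100 138 171 191 203]
 [171 213 220 198 141  90  71  69  91 135 167 187 198]
 [173 217 223 197 134  79  63  65  88 130 162 181 192]
 [163 207 212 174 114  70  61  63  84 124 155 173 185]
 [150 190 189 147  93  62  58  60  80 115 144 163 176]
 [137 170 162 120  79  59  57  60  80 115 138 152 164]
 [121 147 143 108  71  57  57  61  85 124 140 144 151]
 [113 130 125  95  66  56  57  61  90 130 143 139 142]
 [111 121 119  92  66  57  57  61  90 132 148 146 143]
 [108 117 120  95  66  56  57  60  91 134 152 152 145]
 [100 107 111  91  66  56  56  61  93 135 150 147 138]
 [101 101 101  84  63  56  56  64  95 128 138 134 127]
 [117 107  96  77  61  55  56  67 100 122 129 125 123]
 [140 123  98  77  62  56  56  72 103 117 119 119 130]
 [149 135 113 101  88  72  74  95 109 106 104 116 141]
 [144 147 147 152 146 129 129 144 134 114 110 120 144]
 [163 181 190 195 192 184 178 169 150 134 130 134 143]
 [195 203 206 205 198 182 171 165 151 141 137 134 137]
 [201 202 199 185 169 155 143 145 142 137 133 128 133]
 [172 172 165 143 127 127 130 134 135 132 129 125 131]
 [141 132 119 103  98 114 126 131 131 130 127 122 129]]
```

The release moved nothing: the carriage shift is under 0.05 px, and the grip is upright where it should be with its arm level. The robot is clear, so I'll hand in.

```bash
python3 -c "
from station import sign_off
print(sign_off())"
```

```text
the job is handed in; nothing more can be done
None
```

I folded the handle down to its stop, wound the crank until the carriage mark measured within about 2 mm of the brass pointer, and handed the job in with the spindle upright and the arm clear; the hand-in returned no verdict.

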